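Post a carton through the spring flap of the stock drop box

TASK

Post the small carton with the orange bands into the stock drop box without grasping or lifting it: push the red self-closing flap open with one finger and keep it open while the other finger pushes the carton along its lane and over the sill, so that it drops into the bin behind. Do not shove the carton against the flap, nor let the flap close on it. Then take the hand away so that the flap swings shut by itself; leave everything else standing where it is.

Things in the scene. Friction and masses are not known exactly. Their poses are not given: they have to be found in the camera images.
- dropbox: fixed white drop box with grey deck, open above. Origin at table level below the middle of the shut flap; x points from the deck through the gate into the bin (roughly away from the robot), y left, z up. Deck: flat top at z = 100 mm, x -190 to +20 (y -93 to +158 mm up to the flap at x = 0), ending in a sharp sill at x = +20 mm, past the flap. Left of the lane it is bare up to y = +93 mm; beyond that is a ledge with bystanders
- lane (a point): middle of the carton's lane, on the deck's top at box x = -88, y = -35, z = 100 mm. The lane runs along the box's x between two aluminium guide rails 8 mm high (tops at z = 108 mm, box x -168 to -8 mm); it is 62 mm wide between them
- bin (a point): centre of the floor of the bin beyond the sill, at box x = 130, y = 0, z = 12 mm. The bin is open on top; inside it spans box x 20 (sill) to 240 mm and y -93 to +93 mm; wall tops at z = 142 mm
- flap (a joint): swing of the red upright flap, rad: 0 = shut, across the deck at box x = 0, grows as it swings into the bin about a vertical hinge at its LEFT end (box y = +85 mm), at most 1.5; never towards the deck. 155 mm long, 6 mm thick, z 104 to 146 mm; shut, it spans y +85 to -70 mm, so across the lane too. Spring shuts it: 0.24 Nm when shut, 0.40 Nm at 1.1 rad; released it shuts in about 1 s
- flap_edge (a point): middle of the flap's free edge (right-hand end when shut), 155 mm from the hinge, z = 125 mm
- carton_center (a point): centre of the carton to post: brown cardboard with ORANGE bands, 44 mm along the lane, 54 mm across, 40 mm tall, about 0.15 kg, standing in the lane (centre z = 120 mm), its front face 30 to 75 mm short of the flap. It topples over the sill and drops once its centre has passed box x = +20 mm, and then lies wholly below the flap
- blue_carton: bystander: same carton with BLUE bands, standing on the deck's left-hand ledge; origin at centre of its underside
- red_reel: bystander: wooden thread reel with red thread, 36 mm diameter, 46 mm tall, on the deck's left-hand ledge; origin at centre of its underside
- green_reel: bystander: thread reel with green thread, 36 mm diameter, 46 mm tall, on the table; origin at centre of its underside
- tape_roll: bystander: roll of amber tape lying flat on the table, 90 mm diameter, 24 mm tall; origin at centre of its underside
- button_jar: bystander: green glass jar with yellow cap, 60 mm diameter, 85 mm tall, on the table; origin at centre of its underside
- glue_bottle: bystander: white bottle with orange cap, 52 mm diameter, 150 mm tall, on the table; origin at centre of its underside
- dark_box: bystander: black box 60 x 70 x 100 mm tall, on the table; origin at centre of its underside
Things that resemble listed ones, but are neither listed nor needed, are in the scene too. Leave any turquoise look-alike of the part that bears carton_center alone.

How it is judged:
On the way, in this order (a step that is already met when the one before it is completed fails the run):
1. a finger has pushed the flap open (over 0.3 rad) while the carton is still on the deck (value of joint flap above 0.3 rad and contact force between the fingers and flap above 0.3 N and x of carton_center in the frame of dropbox below 0.015 m and z of carton_center in the frame of dropbox above 0.11 m), for 0.1 s.
2. the carton goes over the sill while a finger holds the flap open (over 0.4 rad) (value of joint flap above 0.4 rad and contact force between the fingers and flap above 0.3 N and x of carton_center in the frame of dropbox above 0.02 m), for 0.05 s.
At the end, for the whole second after the job is handed in: the orange-banded carton lies at rest in the bin (its centre inside the bin walls and more than 20 mm below the deck's top), the flap is shut (under 0.08 rad), and every bystander is within 20 mm of where it stood (x of carton_center in the frame of dropbox between 0.02 and 0.235 m and y of carton_center in the frame of dropbox between -0.09 and 0.09 m and z of carton_center in the frame of dropbox below 0.08 m and value of joint flap below 0.08 rad and linear speed of carton below 0.02 m/s and distance of each of blue_carton, red_reel, green_reel, tape_roll, button_jar, glue_bottle, dark_box from where it was at the start of the episode below 0.02 m); the robot touches nothing.
It fails at once if the carton is lifted (its centre more than 18 mm above its place on the deck) (z of carton_center in the frame of dropbox above 0.138 m).
It fails at once if the carton is shoved against the flap or the flap closes on it (over 1.2 N between them) (contact force between carton and flap above 1.2 N).
It fails at once if a bystander is moved by more than 20 mm (distance of any of blue_carton, red_reel, green_reel, tape_roll, button_jar, glue_bottle, dark_box from where it was at the start of the episode above 0.02 m).
It also fails if it takes over 35 s, if anything falls off the work surface, if the arm or the gripper's body presses on something with over 40 N, if the wrist force passes 120 N, or if a joint passes its speed limit or range.

ROBOT

A 6-joint arm with a two-finger parallel gripper is mounted at the origin on the work surface. World frame = base frame: x ahead of the robot, y to its left, z up, the work surface at z = 0. Lengths are in m, angles in rad, forces in N, time in s.
With the tool pointing down it reaches from about 0.225 to 0.875 m from the base axis. Payload 3.4 kg.
Tool frame: the origin (TCP) lies at the very end of the fingers, on their centre line; the grasp point (between the pads) lies 19 mm behind it; z points along the fingers, y is the direction in which the jaws open and shut (so a half turn about z gives the same grasp; the last joint's range is limited). The gripper opens to 85 mm and grips with 20 to 120 N. Pads are 22 mm wide; open, the fingers measure 114 mm over their backs; the gripper's body (76 mm by 85 mm) begins 54 mm behind the grasp point. The pads swing forward as they close: fully open they stand 13 mm farther back than shut.
Start: joints at [-1.244, 0.276, 1.505, -0, 1.361, -0.121], TCP at [0.249, -0.518, 0.231] pointing down, gripper open.
Joint ranges: [-2.89, 2.89], [-0.75, 2.08], [0.22, 2.7], [-1.18, 4.32], [0.11, 2.71], [-2.7, 2.7]. Speed limits (rad/s): [2.57, 2.57, 3.14, 3.14, 3.14, 3.14].

INTERFACE

Orientations are given as a unit quaternion [w, x, y, z].
In Python, from rig import manip, viewer, job gives the robot as it stands.
- The arm moves only by the shell command python3 -m crank 'ROWS' [OPENING] [FORCE]. ROWS is JSON, a list of rows, each a list of 6 numbers: the shift along the tool's x, y, z in m, then the turn, a rotation vector about the tool's x, y, z in degrees. In form: [[dx, dy, dz, rx, ry, rz], ...]. A call has 1 to 20 rows; each row is the pose to reach, as a shift and turn from the pose measured when the call began, along the tool's axes at that moment; what a row does not reach only later rows make up. A row lasts 1/8 s, in which the tool goes at most 62.5 mm and 10.7 degrees, less where a joint would pass 70% of its speed; a pose out of reach is approached as far as the arm can. A call with a gripper value outside its range is refused whole. OPENING is the opening, from 0 (shut) to 1 (fully open), set as the call begins (- or left out, the last holds). The fingers move at their own pace and stop on an object; FORCE is the grip in N (left out, the last holds). Time passes only in rows, so rows that repeat a pose let the fingers close. It gives the time, the measured TCP pose, the force and the opening at its end, in the units of the state.
- manip.get_state(): the state, without advancing time (a new reading comes with each control period).
- viewer.get_image(name): name is "side" or "top" or "wrist"; returns a dict with "frame" (480x640x3 uint8, blue, green, red), "range_z" (480x640 float32, m along the optical axis (not along the pixel's ray), 0 where there is no reading), "intrinsics" (3x3 intrinsics, pixels), "D" ([k1, k2, p1, p2, k3] as OpenCV has them; the pictures are not rectified), "world_from_camera" (4x4, takes a point from camera to world coordinates); the wrist camera has in their place "mount" (4x4, takes a point from camera to tool coordinates, whose origin is the TCP and whose axes are the flange's). Camera axes: x right, y up, looking along -z (the intrinsics and any distortion apply to the point x, -y, -z); pixel columns grow to the right and rows downward; lengths in m; the calibration is good to about 2 mm. A picture is of the moment at which its call begins: read the wrist's pose just before it.
- job.sign_off(): hands the job in, once; it reports no verdict.
The state is a dict: "clock": time; "qpos": joint angles; "qd": joint speeds; "effort": joint torques, N m; "position": TCP position; "ee_rot": TCP orientation; "contact_force": force on the tool from outside, world axes, zero at the start; "moment": the same for the moment, N m; "width": finger opening in m.
Only numpy, scipy, OpenCV 4.12 (cv2) and the standard library are available. Lean on these libraries where they do the work, as an engineer would, in place of code of your own. Each camera call takes 0.05 s, during which the arm holds its last target. There are 200 camera calls.

## Working session

There is one attempt and no reset: what is moved stays moved. The work goes in short steps, Python scripts to look and compute and a shell command to move; the robot and the scene stay as the last step left them, time stands still between calls to the robot, and variables do not carry over. Pictures are saved under pics/ and viewed, about 8 in all and at most 12, crops included, and the job is handed in when it is done.

```bash
ls; mkdir -p pics; python3 - <<'E'
from rig import manip, viewer
import cv2,numpy as np
s=manip.get_state();print(s)
for n in ["side","top"]:
    r=viewer.get_image(n);cv2.imwrite(f"pics/{n}0.png",r["frame"]);np.savez(f"pics/{n}0.npz",**r)
    print(n,r["intrinsics"],r["D"],r["world_from_camera"])
E
```

```text
pics
{'clock': 0.0, 'qpos': array([-1.24398382e+00,  2.76563666e-01,  1.50616278e+00,  1.66231272e-05,
        1.36070083e+00, -1.21004433e-01]), 'qd': array([-0.00168233, -0.00235092,  0.00040313, -0.00018687, -0.00151105,
       -0.0004616 ]), 'effort': array([ 1.64211753e-03, -4.16760492e+01, -2.45799994e+01,  2.79817061e-05,
        1.08744655e-02, -2.03358508e-05]), 'position': array([ 0.24879586, -0.51778152,  0.23044577]), 'ee_rot': array([-9.13291334e-04,  9.75037030e-01,  2.22040422e-01, -8.61440789e-05]), 'contact_force': array([0.3771012 , 0.75173936, 1.05017276]), 'moment': array([-0.01259677, -0.00587931,  0.00014252]), 'width': 0.08555752118365546}
side [[437.42858856   0.         323.98863453]
 [  0.         437.42858856 244.55324582]
 [  0.           0.           1.        ]] [0.00748272 0.         0.         0.         0.        ] [[-0.71754358  0.33317849 -0.6116562  -0.05539189]
 [-0.69608904 -0.37368662  0.61304026  0.62926559]
 [-0.02431591  0.86565028  0.50005833  0.60036896]
 [ 0.          0.          0.          1.        ]]
top [[550.34419738   0.         317.35821545]
 [  0.         550.34419738 238.18848931]
 [  0.           0.           1.        ]] [-0.08874218  0.          0.          0.          0.        ] [[-0.00262428  0.98179046 -0.18994898  0.32380057]
 [-0.99990934 -0.00508498 -0.01246831  0.01292944]
 [-0.01320715  0.18989904  0.98171479  1.37666107]
 [ 0.          0.          0.          1.        ]]
```

View pics/top0.png

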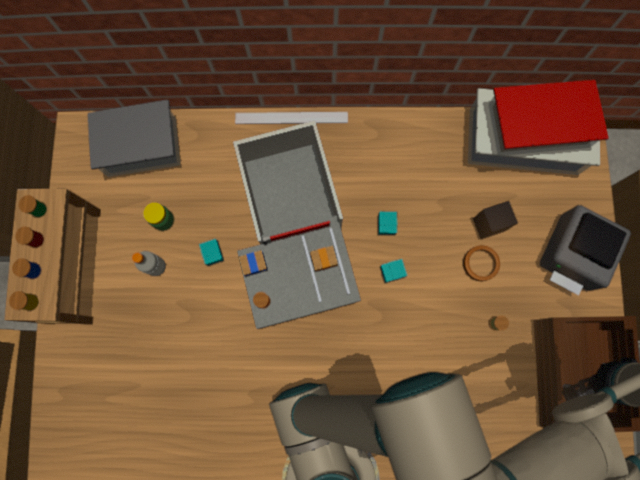

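View pics/side0.png

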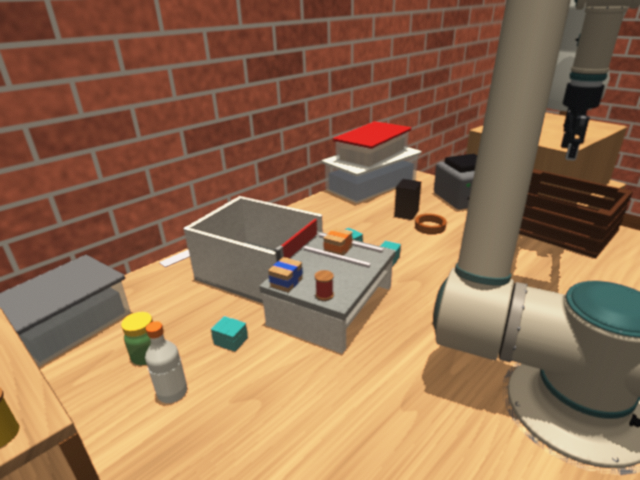

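The top view shows the drop box with its flap from (272,238) to (329,222) and the orange carton at (324,258). In the side view the open gripper is at (575,130). Next I'll measure positions from depth.

```bash
cat > h.py <<'E'
import numpy as np,cv2
def cloud(r,T=None):
    K,D=r["intrinsics"],r["D"]; T=r["world_from_camera"] if T is None else T
    v,u=np.mgrid[0:480,0:640]; p=np.stack([u,v],-1).reshape(-1,1,2).astype(float)
    n=cv2.undistortPoints(p,K,D).reshape(480,640,2); z=r["range_z"].astype(float)
    c=np.stack([n[...,0]*z,-n[...,1]*z,-z],-1)
    w=c@T[:3,:3].T+T[:3,3]; w[z<=0]=np.nan
    return w
E
python3 - <<'E'
from h import *
np.set_printoptions(precision=4,suppress=True)
r=np.load("pics/top0.npz");w=cloud(r);hsv=cv2.cvtColor(r["frame"],cv2.COLOR_BGR2HSV)
roi=np.zeros((480,640),bool);roi[120:335,230:365]=1
H,S,V=hsv[...,0],hsv[...,1],hsv[...,2];Z=w[...,2]
deck=(roi&(abs(Z-.1)<.012)&(S<60)&(w[...,0]<.60)).astype(np.uint8)
deck=cv2.morphologyEx(deck,cv2.MORPH_CLOSE,np.ones((15,15)))
print("deckz",np.nanmedian(Z[roi&(abs(Z-.1)<.012)&(S<60)]))
pts=w[(deck>0)&(abs(Z-.1)<.012)][:,:2].astype(np.float32)
rc=cv2.minAreaRect(pts*1000);print("deck rect",rc,cv2.boxPoints(rc))
red=roi&((H<6)|(H>174))&(S>150)&(np.arange(480)[:,None]<245)
pr=w[red];print("red z",np.nanpercentile(pr[:,2],[5,50,95]),len(pr))
top=pr[pr[:,2]>.138];c=top[:,:2].mean(0);u=np.linalg.svd(top[:,:2]-c)[2][0];
t=(top[:,:2]-c)@u;print("flap top c",c,"dir",u,t.min(),t.max(),np.degrees(np.arctan2(u[1],u[0])))
wall=roi&(abs(Z-.142)<.006)&(S<60)
rc=cv2.minAreaRect((w[wall][:,:2]*1000).astype(np.float32));print("wall rect",rc,cv2.boxPoints(rc))
car=roi&(abs(Z-.14)<.008)&(H>5)&(H<25)&(S>80)
car[:, :285]=0
rc=cv2.minAreaRect((w[car][:,:2]*1000).astype(np.float32));print("carton",rc,cv2.boxPoints(rc),np.median(Z[car]))
r=np.load("pics/side0.npz");w=cloud(r)
g=np.linalg.norm(w[...,:2]-[.249,-.518],axis=-1)<.09
g&=(w[...,2]>.15)&(w[...,2]<.4)
q=w[g];print(len(q),q[np.argsort(q[:,2])[:25]])
E
```

```text
deckz 0.09941216165908617
deck rect ((503.1783142089844, 79.53532409667969), (230.9967041015625, 249.97166442871094), 14.517814636230469) [[360.0363 171.5771]
 [422.6994 -70.4129]
 [646.3203 -12.5064]
 [583.6572 229.4836]]
red z [0.1248 0.1427 0.1492] 260
flap top c [0.582  0.0683] dir [-0.2585  0.966 ] -0.06898904745625789 0.07051534827523848 104.98203345975004
wall rect ((668.3920288085938, 108.16796875), (318.1692199707031, 236.38516235351562), 14.953574180603027) [[484.1968 181.3084]
 [545.1927 -47.0716]
 [852.5873  35.0276]
 [791.5913 263.4076]]
carton ((550.513427734375, 10.939781188964844), (64.2657241821289, 124.37397003173828), 83.18305206298828) [[484.952  -13.5845]
 [608.4467 -28.3474]
 [616.0748  35.464 ]
 [492.5801  50.2269]] 0.1391522102290541
1726 [[ 0.224  -0.4781  0.2438]
 [ 0.2653 -0.5597  0.2442]
 [ 0.2689 -0.5565  0.2443]
 [ 0.2199 -0.4784  0.2446]
 [ 0.2705 -0.5538  0.2446]
 [ 0.2215 -0.4765  0.2447]
 [ 0.2305 -0.4766  0.2452]
 [ 0.2625 -0.5579  0.2452]
 [ 0.2724 -0.5587  0.2456]
 [ 0.2335 -0.4721  0.2457]
 [ 0.2658 -0.5531  0.2458]
 [ 0.2313 -0.4717  0.2463]
 [ 0.2735 -0.5545  0.2464]
 [ 0.2277 -0.4739  0.2465]
 [ 0.2678 -0.5584  0.2466]
 [ 0.2658 -0.5596  0.2467]
 [ 0.2694 -0.5561  0.2469]
 [ 0.2237 -0.4747  0.2471]
 [ 0.2364 -0.4731  0.2472]
 [ 0.2774 -0.5579  0.2474]
 [ 0.2615 -0.5602  0.2474]
 [ 0.2201 -0.4766  0.2475]
 [ 0.2632 -0.5582  0.2476]
 [ 0.225  -0.4715  0.2477]
 [ 0.2215 -0.4742  0.2478]]
```

```bash
python3 - <<'E'
from rig import viewer
import cv2,numpy as np
r=viewer.get_image("wrist");np.savez("pics/w0.npz",**r);cv2.imwrite("pics/w0.png",r["frame"]);print(r["mount"],r["intrinsics"],r["D"])
s=cv2.imread("pics/side0.png");cv2.imwrite("pics/side0c.png",cv2.resize(s[40:180,500:640],None,fx=4,fy=4))
E
```

```text
[[ 5.02399165e-04  9.65690719e-01  2.59694402e-01  6.58113124e-02]
 [ 9.99999380e-01 -7.43142300e-04  8.28846393e-04  5.10870147e-04]
 [ 9.93399165e-04  2.59693825e-01 -9.65690494e-01 -1.42271491e-01]
 [ 0.00000000e+00  0.00000000e+00  0.00000000e+00  1.00000000e+00]] [[396.83988502   0.         322.05093269]
 [  0.         396.83988502 240.09121331]
 [  0.           0.           1.        ]] [-0.04855074  0.          0.          0.          0.        ]
```

View pics/w0.png

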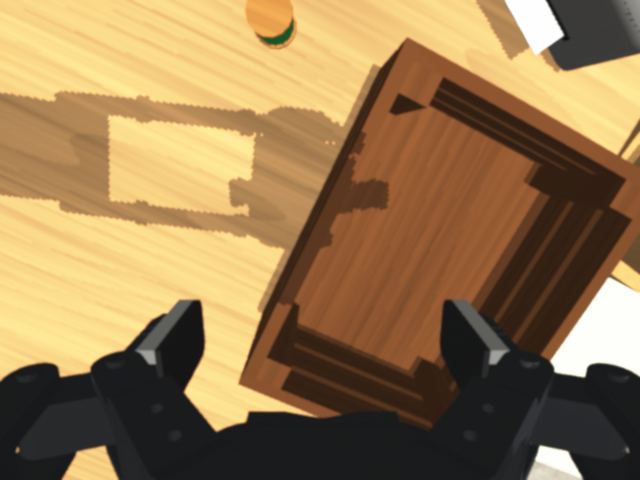

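The wrist view shows both open fingertips, at (180,330) and (465,330). Side depth puts them about 13 mm above the TCP height. Next: refine the box frame and the carton in box coordinates.

```bash
cat >> h.py <<'E'
O=np.array([.583,.068]);yaw=np.radians(14.8)
R=np.array([[np.cos(yaw),-np.sin(yaw)],[np.sin(yaw),np.cos(yaw)]])
def box(w): return np.concatenate([(w[...,:2]-O)@R,w[...,2:]],-1)*1000
def world(x,y): return O+R@np.array([x,y])/1000
E
python3 - <<'E'
from h import *
np.set_printoptions(precision=1,suppress=True)
r=np.load("pics/top0.npz");b=box(cloud(r));hsv=cv2.cvtColor(r["frame"],cv2.COLOR_BGR2HSV)
X,Y,Z=b[...,0],b[...,1],b[...,2]
P=lambda m:[np.percentile(b[m][:,i],[2,50,98]) for i in range(3)]+[m.sum()]
print("carton",*P((X>-150)&(X<-12)&(Y>-70)&(Y<0)&(abs(Z-139)<7)))
print("blue",*P((X>-150)&(X<20)&(Y>85)&(Y<175)&(abs(Z-139)<5)))
print("reel",*P((X>-190)&(X<-60)&(Y>85)&(Y<175)&(abs(Z-146)<5)))
print("wallR",*P((X>50)&(X<200)&(Y<-70)&(Y>-120)&(abs(Z-142)<4)))
print("wallL",*P((X>50)&(X<200)&(Y>70)&(Y<120)&(abs(Z-142)<4)))
print("wallF",*P((X>200)&(X<280)&(abs(Y)<70)&(abs(Z-142)<4)))
print("rails",*P((X>-160)&(X<-110)&(Y<10)&(Y>-80)&(Z>105)&(Z<115)&(hsv[...,2]>150)))
print("above100 left deck:",*P((X>-30)&(X<25)&(Y>60)&(Y<100)&(Z>120)))
E
python3 - <<'E'
# finger pair sim: fingers rect 22(toolx) x 14.5(tooly), centres +-50
import numpy as np
def th(F,al):
    ty=np.array([np.sin(al),np.cos(al)]);tx=np.array([np.cos(al),-np.sin(al)])
    # flap face on deck side: angle such that corner at perpendicular distance 3 from centreline
    best=0
    for a in(-7.5,7.5):
        for c in(-11,11):
            p=F+a*ty+c*tx; d=p-np.array([0,85.]);rr=np.hypot(*d)
            best=max(best,np.arctan2(d[0],-d[1])+np.arcsin(3/rr))
    return best
for F2x,y2,al in[(-90,-35,.9),(-80,-35,.95),(-70,-35,.95),(-60,-35,.85),(-50,-35,.75),(-40,-35,.65),(-30,-35,.6),(-20,-35,.5),(-10,-35,.45),(-5,-35,.42),(0,-35,.4)]:
    ty=np.array([np.sin(al),np.cos(al)])
    F1=np.array([F2x,y2])+100*ty
    front=F2x+11*np.cos(al)+7.5*np.sin(al)
    t=th(F1,al); print(F2x,al,"F1",F1.round(0),"carton rear/front",round(front),round(front+44),"theta",round(t,2),"flap edge y",round(85-155*np.cos(t)-3), "flap x at y=-4",round(89*np.tan(t)))
E
```

```text
carton [-97.9 -76.4 -54.7] [-61.1 -35.   -9.3] [134.1 139.2 144.2] 461
blue [-139.8  -46.6   12. ] [ 94.2 124.2 150.6] [134.8 139.7 143.7] 546
reel [-148.1 -130.9  -61.5] [110.3 126.8 143.1] [141.4 145.  149.5] 204
wallR [ 53.1 124.2 196.6] [-100.9  -97.1  -93. ] [138.2 141.3 145.5] 189
wallL [ 53.5 124.7 197.5] [ 93.2  97.2 101.1] [138.3 141.2 145.3] 198
wallF [239.8 245.  250.9] [-66.4  -0.1  67. ] [138.2 141.4 145.3] 235
rails [-159.2 -136.  -111.4] [-72.7 -67.6   0.6] [105.2 107.6 112.6] 82
above100 left deck: [-25.3  -0.1  23.3] [61.9 87.  99.6] [121.8 142.  150.4] 123
-90 0.9 F1 [-12.  27.] carton rear/front -77 -33 theta 0.07 flap edge y -73 flap x at y=-4 6
-80 0.95 F1 [ 1. 23.] carton rear/front -68 -24 theta 0.25 flap edge y -68 flap x at y=-4 23
-70 0.95 F1 [11. 23.] carton rear/front -58 -14 theta 0.39 flap edge y -62 flap x at y=-4 36
-60 0.85 F1 [15. 31.] carton rear/front -47 -3 theta 0.5 flap edge y -54 flap x at y=-4 49
-50 0.75 F1 [18. 38.] carton rear/front -37 7 theta 0.62 flap edge y -44 flap x at y=-4 64
-40 0.65 F1 [21. 45.] carton rear/front -27 17 theta 0.75 flap edge y -32 flap x at y=-4 82
-30 0.6 F1 [26. 48.] carton rear/front -17 27 theta 0.87 flap edge y -18 flap x at y=-4 105
-20 0.5 F1 [28. 53.] carton rear/front -7 37 theta 0.98 flap edge y -4 flap x at y=-4 134
-10 0.45 F1 [33. 55.] carton rear/front 3 47 theta 1.09 flap edge y 10 flap x at y=-4 169
-5 0.42 F1 [36. 56.] carton rear/front 8 52 theta 1.13 flap edge y 16 flap x at y=-4 189
0 0.4 F1 [39. 57.] carton rear/front 13 57 theta 1.17 flap edge y 22 flap x at y=-4 210
```

The measured frame is consistent: bin walls at ±93 and 240 mm, carton centre at box (-76, -35) mm. I'll compute the approach pose, with the +y finger on the flap and the -y finger behind the carton.

```bash
cat >> h.py <<'E'
from scipy.spatial.transform import Rotation as Ro
def pose(F2x,y2,al,z):  # al rad; returns world pos, rotation
    ty=np.array([np.sin(al),np.cos(al)]); M=np.array([F2x,y2])+50*ty
    y=np.append(R@ty,0); zz=np.array([0,0,-1.]); x=np.cross(y,zz)
    return np.append(world(*M),z),np.stack([x,y,zz],1)
def rows(s,*targets):
    q=s["ee_rot"];R0=Ro.from_quat([q[1],q[2],q[3],q[0]]).as_matrix()
    for t in targets:
        p,Rt=pose(*t); d=R0.T@(p-s["position"]); rv=np.degrees(Ro.from_matrix(R0.T@Rt).as_rotvec())
        print(t,np.round(d,4).tolist(),np.round(rv,1).tolist())
E
python3 - <<'E'
from h import *
from rig import manip
rows(manip.get_state(),(-121,-35,.95,.2),(-121,-35,.95,.099))
E
```

```text
(-121, -35, 0.95, 0.2) [0.4749, -0.3928, 0.0313] [-0.0, -0.1, -114.7]
(-121, -35, 0.95, 0.099) [0.4749, -0.3926, 0.1323] [-0.0, -0.1, -114.7]
```

```bash
python3 -m crank '[[0.04,-0.033,0,0,0,-10],[0.08,-0.066,0,0,0,-20],[0.12,-0.1,0,0,0,-30],[0.16,-0.133,0,0,0,-40],[0.2,-0.166,0,0,0,-50],[0.24,-0.2,0,0,0,-60],[0.28,-0.233,0,0,0,-70],[0.32,-0.266,0,0,0,-80],[0.36,-0.3,0,0,0,-90],[0.4,-0.333,0,0,0,-100],[0.44,-0.366,0.01,0,0,-110],[0.475,-0.393,0.031,0,0,-114.7],[0.475,-0.393,0.031,0,0,-114.7],[0.475,-0.393,0.031,0,0,-114.7]]' 1
python3 - <<'E'
from h import *
from rig import manip,viewer
s=manip.get_state();rows(s,(-121,-35,.95,.099))
r=viewer.get_image("wrist");cv2.imwrite("pics/w1.png",r["frame"])
q=s["ee_rot"];T=np.eye(4);T[:3,:3]=Ro.from_quat([q[1],q[2],q[3],q[0]]).as_matrix();T[:3,3]=s["position"]
b=box(cloud(r,T@r["mount"]));X,Y,Z=b[...,0],b[...,1],b[...,2]
m=(X>-130)&(X<-12)&(Y>-68)&(Y<-2)&(abs(Z-140)<6)
print(m.sum(),[np.percentile(b[m][:,i],[2,50,98]).round(1) for i in range(3)])
E
```

```text
clock: 1.9
position: [0.5065, 0.0418, 0.2001]
ee_rot: [-0.001, 0.339, 0.941, 0.0]
contact_force: [0.7, 0.2, 0.3]
width: 0.0853
(-121, -35, 0.95, 0.099) [-0.0005, 0.0003, 0.1011] [-0.0, -0.1, -0.0]
7290 [array([-97.5, -76.7, -54.9]), array([-60.9, -33.4,  -8.8]), array([136.8, 139.6, 140.9])]
```

View pics/w1.png

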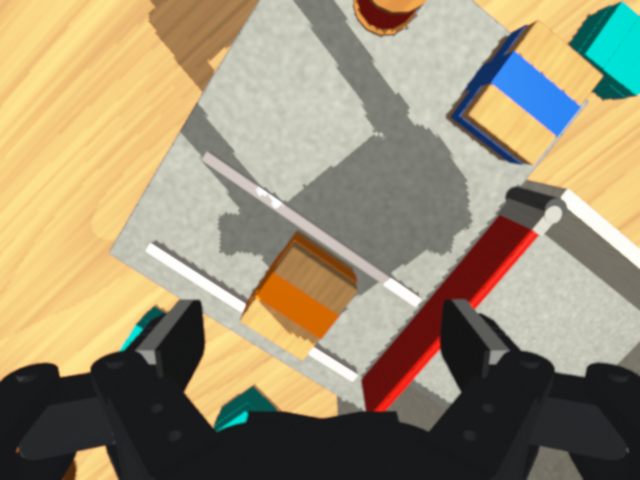

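The wrist view confirms the layout. The carton, at (300,300), sits between the fingers: the left one (180,340) is behind it and the right one (470,340) is over the bare deck short of the flap. Wrist depth agrees with the top view to within 1 mm, so I'm descending.

```bash
python3 -m crank '[[0,0,0.03,0,0,0],[0,0,0.06,0,0,0],[0,0,0.085,0,0,0],[0,0,0.101,0,0,0],[0,0,0.101,0,0,0]]'
python3 - <<'E'
from h import *
from rig import manip,viewer
s=manip.get_state();rows(s,(-110,-35,.97,.099),(-100,-35,.97,.099),(-90,-35,.97,.099),(-80,-35,.97,.099),(-70,-35,.95,.099),(-60,-35,.85,.099),(-50,-35,.75,.099),(-40,-35,.65,.099),(-30,-35,.6,.099),(-20,-35,.5,.099),(-10,-35,.45,.099),(-3,-35,.42,.099),(2,-35,.4,.099))
r=viewer.get_image("side");f=cv2.resize(r["frame"][170:350,240:440],None,fx=4,fy=4)[:600];cv2.imwrite("pics/s1.png",f)
E
```

```text
clock: 2.58
position: [0.5056, 0.0401, 0.0991]
ee_rot: [-0.001, 0.341, 0.94, -0.0]
contact_force: [0.8, 1.0, 0.7]
width: 0.0857
(-110, -35, 0.97, 0.099) [-0.0073, 0.011, 0.0] [-0.1, -0.1, 1.0]
(-100, -35, 0.97, 0.099) [-0.0131, 0.0192, 0.0] [-0.1, -0.1, 1.0]
(-90, -35, 0.97, 0.099) [-0.0189, 0.0273, -0.0] [-0.1, -0.1, 1.0]
(-80, -35, 0.97, 0.099) [-0.0247, 0.0355, -0.0] [-0.1, -0.1, 1.0]
(-70, -35, 0.95, 0.099) [-0.0295, 0.0436, -0.0] [-0.1, -0.1, -0.2]
(-60, -35, 0.85, 0.099) [-0.0303, 0.0515, -0.0001] [-0.1, -0.1, -5.9]
(-50, -35, 0.75, 0.099) [-0.0311, 0.0589, -0.0001] [-0.1, -0.1, -11.6]
(-40, -35, 0.65, 0.099) [-0.0321, 0.0658, -0.0001] [-0.0, -0.1, -17.4]
(-30, -35, 0.6, 0.099) [-0.0355, 0.0732, -0.0001] [-0.0, -0.1, -20.2]
(-20, -35, 0.5, 0.099) [-0.0367, 0.0793, -0.0001] [-0.0, -0.1, -26.0]
(-10, -35, 0.45, 0.099) [-0.0403, 0.0864, -0.0001] [-0.0, -0.1, -28.8]
(-3, -35, 0.42, 0.099) [-0.043, 0.0913, -0.0001] [-0.0, -0.1, -30.6]
(2, -35, 0.4, 0.099) [-0.045, 0.0949, -0.0001] [-0.0, -0.1, -31.7]
```

View pics/s1.png

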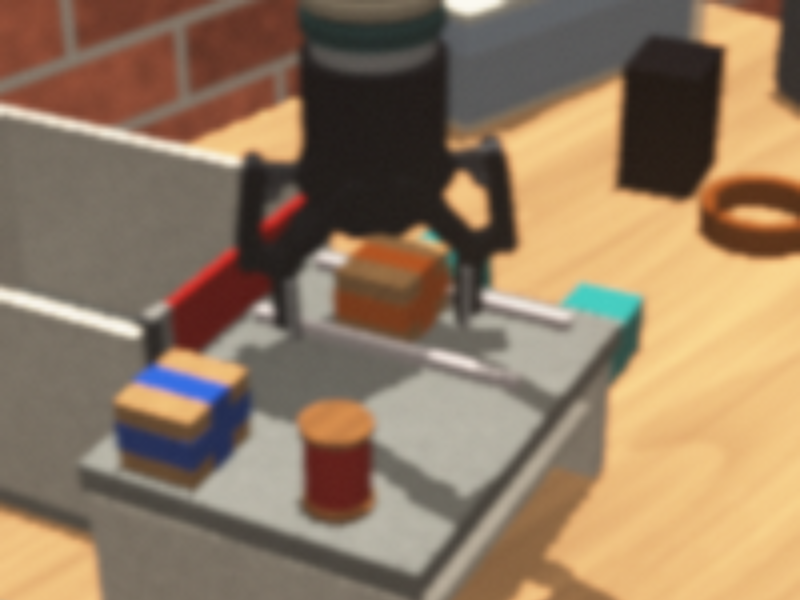

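The side crop shows both fingertips just above the deck, one on each side of the carton, touching nothing. Now the first stage: open the flap.

```bash
python3 -m crank '[[-0.004,0.006,0,0,0,0.5],[-0.007,0.011,0,0,0,1],[-0.010,0.015,0,0,0,1],[-0.013,0.019,0,0,0,1],[-0.016,0.023,0,0,0,1],[-0.019,0.027,0,0,0,1],[-0.022,0.031,0,0,0,1],[-0.025,0.0355,0,0,0,1],[-0.027,0.040,0,0,0,0.5],[-0.0295,0.0436,0,0,0,0],[-0.0295,0.0436,0,0,0,0],[-0.0295,0.0436,0,0,0,0]]'
cat > chk.py <<'E'
from h import *
import sys
from rig import manip,viewer
s=manip.get_state()
r=viewer.get_image("wrist");cv2.imwrite(f"pics/{sys.argv[1]}.png",r["frame"])
q=s["ee_rot"];T=np.eye(4);T[:3,:3]=Ro.from_quat([q[1],q[2],q[3],q[0]]).as_matrix();T[:3,3]=s["position"]
b=box(cloud(r,T@r["mount"]));X,Y,Z=b[...,0],b[...,1],b[...,2]
hsv=cv2.cvtColor(r["frame"],cv2.COLOR_BGR2HSV);H,S=hsv[...,0],hsv[...,1]
m=(X>-130)&(X<80)&(Y>-72)&(Y<5)&(abs(Z-140)<6)&(H>6)&(H<25)&(S>70)
if m.any(): print("carton",m.sum(),[np.percentile(b[m][:,i],[2,50,98]).round(1) for i in range(3)])
m=((H<4)|(H>176))&(S>180)&(abs(Z-146)<5)&(X>-20)
if m.sum()>20:
    p=b[m][:,:2]; d=p-[0,85]; print("flap theta",np.median(np.arctan2(d[:,0],-d[:,1])[np.hypot(*d.T)>60]),m.sum())
tgt=[(-70,.95),(-60,.85),(-50,.75),(-40,.65),(-30,.6),(-20,.5),(-10,.45),(-3,.42),(2,.4)]
rows(s,*[(a,-35,c,.099) for a,c in tgt])
E
python3 chk.py w2
```

```text
clock: 4.12
position: [0.555, 0.0551, 0.0993]
ee_rot: [-0.002, 0.34, 0.94, -0.001]
contact_force: [-4.9, -0.8, 0.9]
width: 0.0855
carton 12200 [array([-59.2, -43.2, -18.3]), array([-39.3, -16.9,  -5.4]), array([135. , 139.6, 140.8])]
flap theta nan 3958
(-70, -35, 0.95, 0.099) [-0.0011, 0.0005, 0.0003] [-0.2, -0.2, -0.1]
(-60, -35, 0.85, 0.099) [-0.0019, 0.0084, 0.0003] [-0.2, -0.3, -5.8]
(-50, -35, 0.75, 0.099) [-0.0028, 0.0158, 0.0002] [-0.1, -0.3, -11.6]
(-40, -35, 0.65, 0.099) [-0.0037, 0.0227, 0.0002] [-0.1, -0.3, -17.3]
(-30, -35, 0.6, 0.099) [-0.0072, 0.03, 0.0002] [-0.1, -0.3, -20.2]
(-20, -35, 0.5, 0.099) [-0.0084, 0.0362, 0.0001] [-0.1, -0.3, -25.9]
(-10, -35, 0.45, 0.099) [-0.0119, 0.0432, 0.0001] [-0.1, -0.3, -28.8]
(-3, -35, 0.42, 0.099) [-0.0147, 0.0482, 0.0001] [-0.1, -0.3, -30.5]
(2, -35, 0.4, 0.099) [-0.0167, 0.0517, 0.0001] [-0.1, -0.3, -31.6]
  return _methods._mean(a, axis=axis, dtype=dtype,
  ret = ret.dtype.type(ret / rcount)
```

View pics/w2.png

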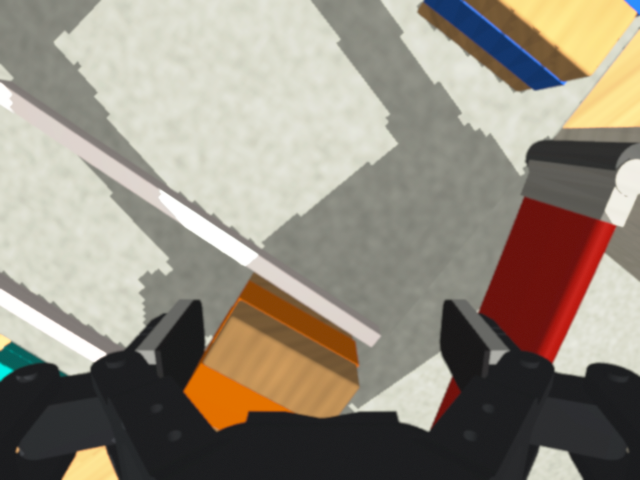

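The wrist view shows the right finger pressing on the opened flap (contact near (470,360)). The carton's front corner, at (357,370), is still short of the gate, and the left finger is behind it. The wrist force of 5 N is plausible. I'm continuing to about 0.87 rad.

```bash
python3 -m crank '[[-0.0015,0.0045,0,0,0,-3],[-0.002,0.0084,0,0,0,-6],[-0.0024,0.012,0,0,0,-9],[-0.0028,0.0158,0,0,0,-11.6],[-0.0033,0.0193,0,0,0,-14.5],[-0.0037,0.0227,0,0,0,-17.3],[-0.0055,0.0264,0,0,0,-18.8],[-0.0072,0.030,0,0,0,-20.2],[-0.0072,0.030,0,0,0,-20.2]]'
python3 chk.py w3 2>/dev/null
python3 - <<'E'
from h import *
from rig import viewer
r=viewer.get_image("top");f=cv2.resize(r["frame"][110:340,220:380],None,fx=2.6,fy=2.6);g=cv2.imread("pics/w3.png");g=cv2.resize(g,None,fx=.55,fy=.55)
o=np.zeros((600,800,3),np.uint8);o[:f.shape[0],:f.shape[1]]=f;o[:g.shape[0],420:420+g.shape[1]]=g;cv2.imwrite("pics/c3.png",o)
E
```

```text
clock: 5.3
position: [0.5793, 0.0715, 0.0988]
ee_rot: [-0.003, 0.169, 0.986, -0.002]
contact_force: [-3.8, -7.2, 0.4]
width: 0.0856
carton 8674 [array([-22.1,  -8.6,  12.5]), array([-34.5, -13.9,  -0.7]), array([134.7, 139.5, 140.7])]
flap theta nan 2373
(-70, -35, 0.95, 0.099) [0.0162, -0.0234, 0.0] [-0.4, -0.3, 20.1]
(-60, -35, 0.85, 0.099) [0.0128, -0.0163, -0.0001] [-0.3, -0.3, 14.4]
(-50, -35, 0.75, 0.099) [0.0094, -0.0097, -0.0001] [-0.3, -0.3, 8.7]
(-40, -35, 0.65, 0.099) [0.0061, -0.0036, -0.0002] [-0.3, -0.3, 2.9]
(-30, -35, 0.6, 0.099) [0.0003, 0.0022, -0.0002] [-0.3, -0.3, 0.1]
(-20, -35, 0.5, 0.099) [-0.0029, 0.0075, -0.0003] [-0.3, -0.3, -5.7]
(-10, -35, 0.45, 0.099) [-0.0087, 0.0129, -0.0003] [-0.3, -0.3, -8.5]
(-3, -35, 0.42, 0.099) [-0.013, 0.0166, -0.0004] [-0.3, -0.3, -10.2]
(2, -35, 0.4, 0.099) [-0.0162, 0.0192, -0.0004] [-0.3, -0.3, -11.4]
```

View pics/c3.png

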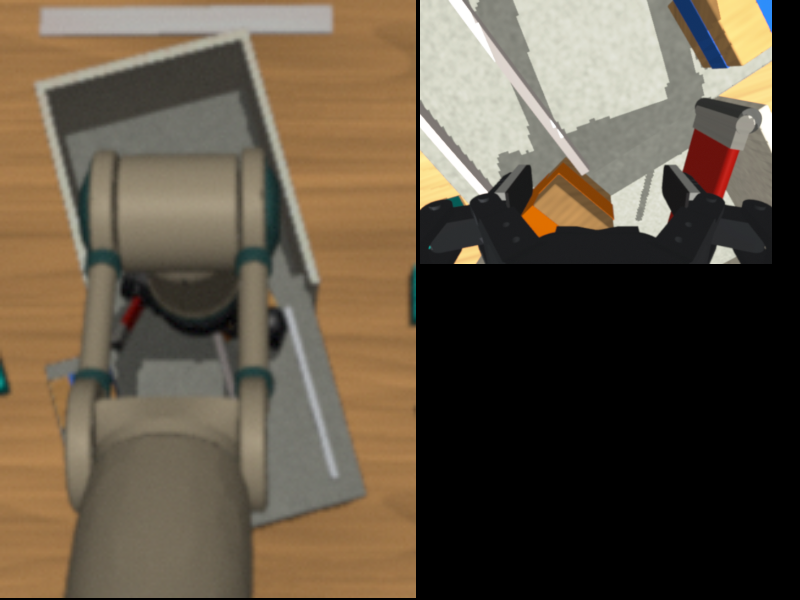

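The wrist inset shows the flap well open. The carton seems yawed slightly, touching the left rail end at about (575,165). I'll quantify the yaw and the flap angle before going on.

```bash
cat > edge.py <<'E'
from h import *
from rig import manip,viewer
s=manip.get_state();r=viewer.get_image("wrist")
q=s["ee_rot"];T=np.eye(4);T[:3,:3]=Ro.from_quat([q[1],q[2],q[3],q[0]]).as_matrix();T[:3,3]=s["position"]
b=box(cloud(r,T@r["mount"]));X,Y,Z=b[...,0],b[...,1],b[...,2]
hsv=cv2.cvtColor(r["frame"],cv2.COLOR_BGR2HSV);H,S=hsv[...,0],hsv[...,1]
m=(X>-130)&(X<80)&(Y>-72)&(Y<8)&(Z>137.5)&(Z<145)&(H>6)&(H<25)&(S>70)
p=b[m];hull=cv2.convexHull(p[:,:2].astype(np.float32)).reshape(-1,2)
print("hull",cv2.approxPolyDP(hull.reshape(-1,1,2),1.5,True).reshape(-1,2).round(0).tolist())
red=((H<4)|(H>176))&(S>150)&(X>-20)&(Z>135); p=b[red]; d=p[:,:2]-[0,85];rr=np.hypot(*d.T)
print("red r",np.percentile(rr,[1,50,99]),"theta",np.median(np.arctan2(d[:,0],-d[:,1])[rr>25]), np.percentile(p[:,2],[2,98]))
E
python3 edge.py
```

```text
hull [[16.0, 1.0], [-23.0, -8.0], [-18.0, -37.0], [-2.0, -37.0]]
red r [13.24403629 25.10886711 39.18958983] theta 0.7074789172352367 [135.37534709 146.6695463 ]
```

The carton has swung about 11° left past the rail end, with its centre at x≈4 mm and still far from the flap. For the final push I'll shift the pushing finger slightly left so it doesn't turn further.

```bash
python3 - <<'E'
from h import *
from rig import manip
def th(F,al):
    ty=np.array([np.sin(al),np.cos(al)]);tx=np.array([np.cos(al),-np.sin(al)])
    D=[F+a*ty+c*tx-[0,85.] for a in(-7.5,7.5) for c in(-11,11)]
    return max(np.arctan2(d[0],-d[1])+np.arcsin(3/np.hypot(*d)) for d in D)
L=[(-29,-31,.57),(-25,-30,.55),(-20,-30,.5),(-15,-30,.47),(-10,-30,.45),(-5,-30,.42),(0,-30,.39),(4,-30,.37)]
for x,y,a in L: F=np.array([x,y])+100*np.array([np.sin(a),np.cos(a)]);print(F.round(),round(th(F,a),2))
rows(manip.get_state(),*[(*l,.099) for l in L])
E
```

```text
[25. 53.] 0.94
[27. 55.] 1.01
[28. 58.] 1.07
[30. 59.] 1.14
[33. 60.] 1.21
[36. 61.] 1.26
[38. 62.] 1.31
[40. 63.] 1.34
(-29, -31, 0.57, 0.099) [0.0033, 0.0061, -0.0002] [-0.3, -0.3, -1.7]
(-25, -30, 0.55, 0.099) [0.0015, 0.0091, -0.0002] [-0.3, -0.3, -2.8]
(-20, -30, 0.5, 0.099) [-0.0001, 0.0117, -0.0002] [-0.3, -0.3, -5.7]
(-15, -30, 0.47, 0.099) [-0.0027, 0.0144, -0.0003] [-0.3, -0.3, -7.4]
(-10, -30, 0.45, 0.099) [-0.0059, 0.0171, -0.0003] [-0.3, -0.3, -8.5]
(-5, -30, 0.42, 0.099) [-0.0085, 0.0196, -0.0003] [-0.3, -0.3, -10.3]
(0, -30, 0.39, 0.099) [-0.0112, 0.0222, -0.0004] [-0.3, -0.3, -12.0]
(4, -30, 0.37, 0.099) [-0.0135, 0.0242, -0.0004] [-0.3, -0.3, -13.1]
```

```bash
python3 -m crank '[[0.003,0.003,0,0,0,-1],[0.0033,0.0061,0,0,0,-1.7],[0.0015,0.0091,0,0,0,-2.8],[-0.0001,0.0117,0,0,0,-5.7],[-0.0027,0.0144,0,0,0,-7.4],[-0.0043,0.0158,0,0,0,-8],[-0.0059,0.0171,0,0,0,-8.5],[-0.0072,0.0184,0,0,0,-9.4],[-0.0085,0.0196,0,0,0,-10.3],[-0.0085,0.0196,0,0,0,-10.3],[-0.0085,0.0196,0,0,0,-10.3]]'
python3 edge.py; python3 - <<'E'
from h import *
from rig import viewer
r=viewer.get_image("wrist")["frame"];s=viewer.get_image("side")["frame"][150:350,180:420]
o=np.zeros((600,800,3),np.uint8);o[:300,:400]=cv2.resize(r,(400,300));o[300:,:360]=cv2.resize(s,(360,300));o[:300,400:]=cv2.resize(r[300:,150:470],(400,300));cv2.imwrite("pics/c4.png",o)
E
```

```text
clock: 6.82
position: [0.5919, 0.0841, 0.0987]
ee_rot: [-0.005, 0.079, 0.997, -0.005]
contact_force: [-5.3, -9.1, 5.2]
width: 0.085Traceback (most recent call last):
  File "edge.py", line 8, in <module>
    p=b[m];hull=cv2.convexHull(p[:,:2].astype(np.float32)).reshape(-1,2)
                ^^^^^^^^^^^^^^^^^^^^^^^^^^^^^^^^^^^^^^^^^^^^^^^^^^
AttributeError: 'NoneType' object has no attribute 'reshape'
```

View pics/c4.png

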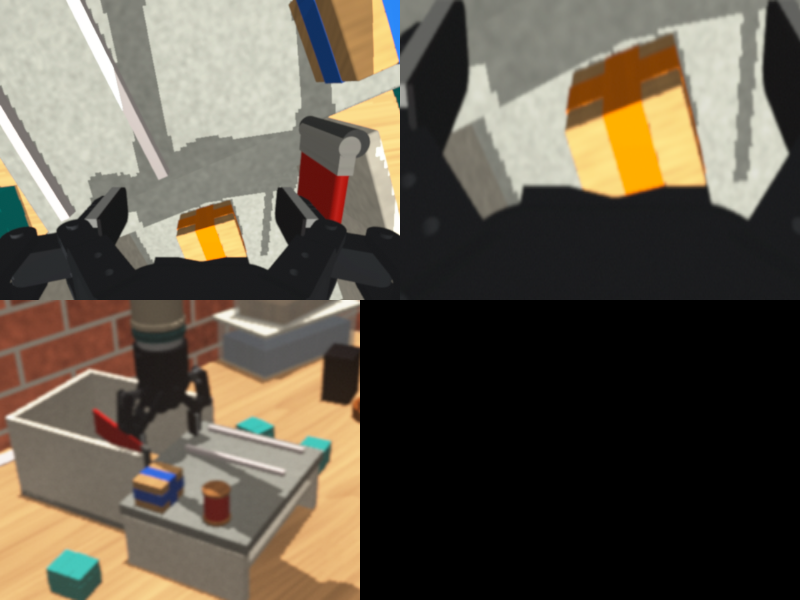

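The side inset shows the flap held open by the finger. In the wrist inset the carton, at (210,230), now lies beyond the sill. I'll check its height from depth.

```bash
python3 - <<'E'
from h import *
from rig import manip,viewer
s=manip.get_state();r=viewer.get_image("wrist");print(s["contact_force"])
q=s["ee_rot"];T=np.eye(4);T[:3,:3]=Ro.from_quat([q[1],q[2],q[3],q[0]]).as_matrix();T[:3,3]=s["position"]
b=box(cloud(r,T@r["mount"]));hsv=cv2.cvtColor(r["frame"],cv2.COLOR_BGR2HSV);H,S=hsv[...,0],hsv[...,1]
m=(H>6)&(H<25)&(S>70);m[:300]=0;m[:,:270]=0;m[:,420:]=0
p=b[m];print(len(p),[np.percentile(p[:,i],[2,25,50,75,98]).round(1) for i in range(3)])
rows(s,(-5,-30,.42,.16),(-5,-30,.42,.22),(-60,-30,.42,.25))
E
```

```text
[-6.14709821 -8.80383583  5.02214896]
8340 [array([nan, nan, nan, nan, nan]), array([nan, nan, nan, nan, nan]), array([nan, nan, nan, nan, nan])]
(-5, -30, 0.42, 0.16) [-0.0009, 0.0026, -0.0613] [-0.6, -0.5, 0.1]
(-5, -30, 0.42, 0.22) [-0.0003, 0.002, -0.1213] [-0.6, -0.5, 0.1]
(-60, -30, 0.42, 0.25) [0.0503, -0.0206, -0.1506] [-0.6, -0.5, 0.1]
```

```bash
python3 - <<'E'
from h import *
from rig import manip,viewer
s=manip.get_state();r=viewer.get_image("wrist")
q=s["ee_rot"];T=np.eye(4);T[:3,:3]=Ro.from_quat([q[1],q[2],q[3],q[0]]).as_matrix();T[:3,3]=s["position"]
b=box(cloud(r,T@r["mount"]));hsv=cv2.cvtColor(r["frame"],cv2.COLOR_BGR2HSV);H,S=hsv[...,0],hsv[...,1]
m=(H>6)&(H<25)&(S>70);m[:300]=0;m[:,:270]=0;m[:,420:]=0;m&=np.isfinite(b[...,2])
p=b[m];print(len(p),[np.percentile(p[:,i],[2,25,50,75,98]).round(1) for i in range(3)])
for v,u in[(320,330),(350,340),(380,300),(380,340),(400,340)]: print(v,u,b[v,u].round(0),H[v,u])
E
```

```text
8302 [array([ 9.1, 64.2, 70.2, 83.4, 99.9]), array([-32.9, -18.6,  -4.5,   8.8,  19.5]), array([ 15.3,  40.2,  51.3,  51.9, 171.3])]
320 330 [19. 14. 99.] 36
350 340 [64.  1. 41.] 15
380 300 [ 67. -24.  52.] 23
380 340 [75. -4. 52.] 21
400 340 [87. -9. 52.] 20
```

The carton lies flat in the bin, with its top at z≈52 mm. Retracting straight up, then back.

```bash
python3 -m crank '[[0,0,-0.02,0,0,0],[0,0,-0.06,0,0,0],[0,0,-0.12,0,0,0],[0.05,0,-0.15,0,0,0],[0.1,0,-0.15,0,0,0],[0.15,0,-0.15,0,0,0],[0.2,0,-0.15,0,0,0],[0.2,0,-0.15,0,0,0],[0.2,0,-0.15,0,0,0],[0.2,0,-0.15,0,0,0],[0.2,0,-0.15,0,0,0],[0.2,0,-0.15,0,0,0],[0.2,0,-0.15,0,0,0],[0.2,0,-0.15,0,0,0],[0.2,0,-0.15,0,0,0],[0.2,0,-0.15,0,0,0]]'
python3 - <<'E'
from h import *
from rig import viewer
r=viewer.get_image("top");s=viewer.get_image("side")["frame"];np.savez("pics/top9.npz",**r)
b=box(cloud(r));b0=box(cloud(np.load("pics/top0.npz")));X,Y,Z=b[...,0],b[...,1],b[...,2]
hsv=cv2.cvtColor(r["frame"],cv2.COLOR_BGR2HSV);H,S=hsv[...,0],hsv[...,1]
m=(X>22)&(X<238)&(abs(Y)<92)&(H>5)&(H<28)&(S>80)&(Z<90)
if m.any():print("carton",m.sum(),[np.percentile(b[m][:,i],[3,50,97]).round(1) for i in range(3)])
P=lambda b,m:[np.percentile(b[m][:,i],[5,50,95]).round(1) for i in range(2)]
for B in(b0,b):
    print("blue",P(B,(B[...,0]>-60)&(B[...,0]<20)&(B[...,1]>103)&(B[...,1]<175)&(abs(B[...,2]-139)<5)))
    print("reel",P(B,(B[...,0]>-190)&(B[...,0]<-70)&(B[...,1]>85)&(B[...,1]<175)&(abs(B[...,2]-146)<5)))
o=np.zeros((600,800,3),np.uint8);o[:,:400]=cv2.resize(r["frame"][110:335,225:375],(400,600));o[:300,400:]=cv2.resize(s,(400,300));o[300:,400:]=cv2.resize(s[180:350,180:407],(400,300));cv2.imwrite("pics/c9.png",o)
E
```

```text
clock: 9.07
position: [0.3961, 0.1171, 0.2506]
ee_rot: [-0.005, 0.079, 0.997, -0.005]
contact_force: [-0.5, 0.4, 0.9]
width: 0.085
carton 452 [array([ 62.7,  82.8, 108.4]), array([-34.2,  -8.6,  16.9]), array([16. , 50.4, 55.4])]
blue [array([-58. , -41.4, -24.3]), array([105.6, 127.6, 149.7])]
reel [array([-147. , -132.4, -117.8]), array([112.5, 126.4, 140.7])]
blue [array([-37.4, -29.8, -22.8]), array([105.2, 124.8, 148.3])]Traceback (most recent call last):
  File "<stdin>", line 11, in <module>
  File "<stdin>", line 8, in <lambda>
    return _quantile_unchecked(
        a, q, axis, out, overwrite_input, method, keepdims, weights)
    return _ureduce(a,
                    func=_quantile_ureduce_func,
    ...<5 lines>...
                    overwrite_input=overwrite_input,
                    method=method)
    r = func(a, **kwargs)
    result = _quantile(arr,
                       quantiles=q,
    ...<2 lines>...
                       out=out,
                       weights=wgt)
    slices_having_nans = np.isnan(arr[-1, ...])
                                  ~~~^^^^^^^^^
IndexError: index -1 is out of bounds for axis 0 with size 0
```

The arm hides the reels from above, so I'll compare before and after with the side camera.

```bash
python3 - <<'E'
from h import *
from rig import viewer
t=np.load("pics/top9.npz");s1=viewer.get_image("side");s0=np.load("pics/side0.npz")
def red(r):
    b=box(cloud(r));h=cv2.cvtColor(r["frame"],cv2.COLOR_BGR2HSV)
    m=((h[...,0]<6)|(h[...,0]>174))&(h[...,1]>150)&(b[...,0]>-25)&(b[...,0]<160)&(b[...,1]>-80)&(b[...,1]<82)&(b[...,2]>138)&(b[...,2]<152)
    p=b[m][:,:2];return m.sum(),np.polyfit(p[:,1],p[:,0],1).round(3) if m.sum()>10 else None
print("flap x=a*y+b before/after",red(np.load("pics/top0.npz")),red(t),"side",red(s0),red(s1))
for r in(s0,s1):
    b=box(cloud(r))
    for n,a in dict(blue=(-60,20,98,175,105,146),reel=(-160,-110,98,150,105,150)).items():
        m=(b[...,0]>a[0])&(b[...,0]<a[1])&(b[...,1]>a[2])&(b[...,1]<a[3])&(b[...,2]>a[4])&(b[...,2]<a[5]);print(n,m.sum(),np.median(b[m],0).round(1))
s=s1["frame"];o=np.zeros((600,800,3),np.uint8);o[:,:400]=cv2.resize(t["frame"][110:335,225:375],(400,600));o[:300,400:]=cv2.resize(s,(400,300));o[300:,400:]=cv2.resize(s[180:350,180:407],(400,300));cv2.imwrite("pics/c9.png",o)
E
```

```text
flap x=a*y+b before/after (np.int64(177), array([-0.003, -0.899])) (np.int64(179), array([-0.003, -0.78 ])) side (np.int64(177), array([-0.004, -3.289])) (np.int64(174), array([ 1.000e-03, -3.248e+00]))
blue 623 [-38.1 136.1 138.1]
reel 483 [-138.6  135.8  135. ]
blue 606 [-38.3 136.9 138.7]
reel 480 [-138.7  135.4  135.6]
```

View pics/c9.png

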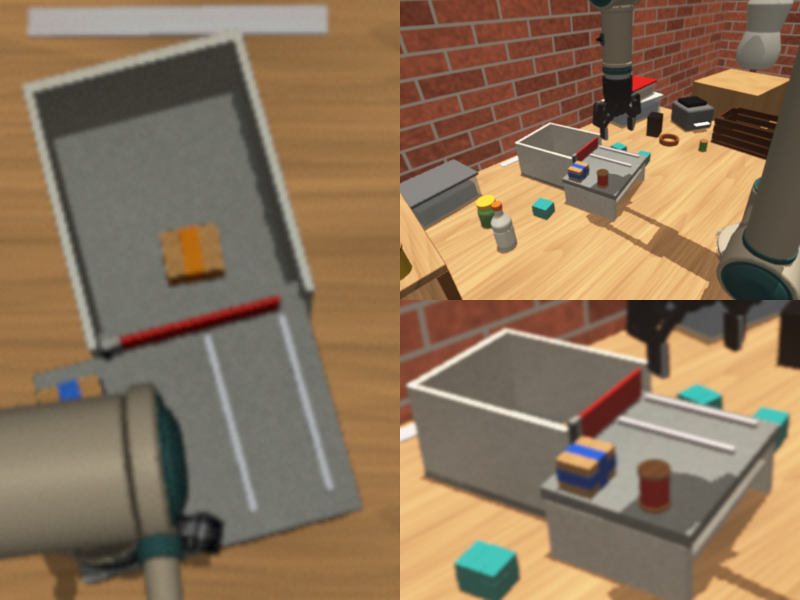

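The picture shows the carton flat in the bin at (192,253), the flap shut from (120,343) to (280,302), the blue carton and red reel unmoved, and the hand clear of everything.

```bash
python3 -c "
from rig import job
print(job.sign_off())"
```

```text
the job is handed in; nothing more can be done
None
```

The orange-banded carton is in the bin, the flap has swung shut, and the job is handed in. It took about 9 s of the 35 s, but `sign_off` gives no verdict.

**What I did:** One finger pushed the flap open and held it there. The other pushed the carton along its lane and over the sill. I then lifted the hand straight up and moved it back.

**Last checks:**
- **Carton:** it lies flat in the bin at about box (84, -9) mm, with its top at z ≈ 51 mm.
- **Flap:** its line in the images is the same as before the job, within about 0.005 rad.
- **Blue carton and red reel:** both are within 1 mm of where they stood.
- **Other bystanders:** I checked those on the table only by eye, in the side view. The hand never came near them.
- **Robot:** the hand is clear, with the wrist force at about 1 N.

**What went less cleanly:**
- **Carton turned:** it swung about 11° to the left as it passed the rail ends. I moved the pushing finger left for the last part, and the carton stayed well clear of the flap.
- **Flap angle:** while the carton was going over the sill, I only estimated the flap angle from the finger position, at about 1.0 to 1.25 rad. At the last stop before that push, the camera read about 0.7 rad from a partly hidden flap, where the estimate was 0.87.
- **Failed readings:** a few check scripts gave empty or missing values where the hand or arm blocked the view. I redid the ones that mattered another way.

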